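Find the stamped parts crate and push it over the dispatch line

TASK

First tip both empty parts crates over backwards, away from the robot, so that each lies on its far side with its underside facing the robot. Then push the crate that has the ring stamp on its underside straight away from the robot until all of it lies just beyond the dispatch line, the dark strip across the bench, with its underside no more than 2 cm past the strip, and leave the other crate lying on the near side. Only tip and push the crates, never lift them off the bench, and leave the other things where they stand.

Things in the scene. Friction and masses are not known exactly. Their poses are not given: they have to be found in the camera images.
- stamped_crate: White open plastic crate, empty, loose, 58 mm deep (x), 88 wide (y), 80 high (z), 3 mm walls, about 0.2 kg, on two 4 mm rubber feet along its near and far lower edges. Underneath, a dark embossed ring 38 mm across with a 52 mm bar through it. Origin: centre of the underside; z up, x away from the robot while it stands. Stands left or right at random; from outside both crates look alike.
- plain_crate: The other crate, the same but with nothing underneath; origin and axes alike. Either crate, pushed away from the robot near its top, pivots on its far foot, passes its balance point at about 40 degrees and falls on its far side: then its z points away from the robot, and its underside (58 mm high, 88 wide) faces the robot.
- stamped_crate_heel_left (a point): Corner of the stamped crate, far lower edge, left end (29, 44, 0 mm in the crate's frame). Stays on the bench while the crate tips away from the robot, and after.
- stamped_crate_heel_right (a point): The same, right end (29, -44, 0 mm).
- stamped_crate_rim_left (a point): Corner of the stamped crate, far upper edge at the mouth, left end (29, 44, 80 mm in the crate's frame). On the bench when the crate lies on its far side.
- stamped_crate_rim_right (a point): The same, right end (29, -44, 80 mm).
- plain_crate_heel_left (a point): Corner of the plain crate, far lower edge, left end (29, 44, 0 mm in the crate's frame).
- plain_crate_heel_right (a point): The same, right end (29, -44, 0 mm).
- dispatch_line: Dark flat tape strip stuck on the bench across the robot's front, 18 mm wide (its x), 560 mm long (its y), flush with the bench. Origin: its centre. Its x points away from the robot, to the dispatch side.
- jar: Small screw jar with a white lid and brass parts, 36 mm across, 48 mm high, loose, standing between the crates. Origin: centre of its underside. To be left alone.
- bottle: Brown dropper bottle, 33 mm across, 102 mm high, loose, at the left edge. Origin: centre of its underside. To be left alone.
- battery: Rectangular battery, 18 x 26 x 48 mm, loose, standing at the left edge beyond the bottle. Origin: centre of its underside. To be left alone.
- multimeter: Orange hand multimeter, 134 x 68 x 44 mm, loose, lying at the right. Origin: centre of its underside. To be left alone.

How it is judged:
By the outcome, as a careful person would: the job done as asked, in the order asked, and still so for the second after the job is handed in, with the robot touching nothing.
It also fails if it takes over 59 s, if anything falls off the work surface, if the arm or the gripper's body presses on something with over 40 N, if the wrist force passes 120 N, or if a joint passes its speed limit or range.

ROBOT

A 7-joint arm with a two-finger parallel gripper is mounted at the origin on a cart in front of the work surface, level with it; the furniture and walls round the work are solid. World frame = base frame: x ahead of the robot, y to its left, z up, the work surface at z = 0. Lengths are in mm, angles in rad, forces in N, time in s.
With the tool pointing down it reaches from about 400 to 875 mm from the base axis. Payload 4.4 kg.
Tool frame: the origin (TCP) lies between the finger pads; the fingertips stand 11 mm ahead of it and the grasp point (between the pads) lies 8 mm behind it; y points along the fingers, x is the direction in which the jaws open and shut, and the axes are right-handed (so a half turn about y gives the same grasp; the last joint's range is limited). The gripper opens to 85 mm and grips with 20 to 120 N. Pads are 22 mm wide; open, the fingers measure 114 mm over their backs; the gripper's body (76 mm by 85 mm) begins 54 mm behind the grasp point. The pads swing forward as they close: fully open they stand 13 mm farther back than shut.
Start: joints at [-1.401, 0.628, 0.038, 1.517, -0.027, 0.996, -0.02], TCP at [151.828, 632.033, 242.313] pointing down, gripper open.
Joint ranges: [-3.06, 3.06], [-0.37, 2.12], [-1.25, 1.32], [0.18, 2.47], [-1.1, 4.24], [0.23, 1.98], [-2.94, 2.94]. Speed limits (rad/s): [2.57, 2.57, 3.14, 3.14, 3.14, 3.14, 3.14].

INTERFACE

Orientations are given as [roll, pitch, yaw] about the fixed x, y, z axes, in that order (R = Rz(yaw) Ry(pitch) Rx(roll)).
In Python, from cell import * gives the robot as it stands.
- The arm moves only by the shell command python3 -m jog 'ROWS'. ROWS is JSON, a list of rows, each an object of numbers: "x", "y", "z": the shift along the tool's x, y, z in mm; "ax", "ay", "az": the turn, a rotation vector about the tool's x, y, z in rad; "grip": the finger opening in mm, from 0 to 85.4. In form: [{"x": .., "y": .., "z": .., "ax": .., "ay": .., "az": .., "grip": ..}, ...]. A call has 1 to 5 rows; each row is the pose to reach, as a shift and turn from the pose commanded when the call began, along the tool's axes at that moment; what a row does not reach only later rows make up. A row lasts 1/10 s, in which the tool goes at most 50 mm and 8.59 degrees, less where a joint would pass 70% of its speed; a pose out of reach is approached as far as the arm can. A call with a gripper value outside its range is refused whole. The fingers move at their own pace and stop on an object; the grip force is fixed at half the most. Time passes only in rows, so rows that repeat a pose let the fingers close. It gives the time, the measured TCP pose, the force and the opening at its end, in the units of the state.
- read_state(): the state, without advancing time (a new reading comes with each control period).
- get_image(name): name is "scene" or "side" or "wrist"; returns a dict with "color" (400x640x3 uint8, red, green, blue), "vfov" (degrees; the focal length in pixels is half the picture's height over the tangent of half this angle, whatever the lens; pixels are square), "cx", "cy" (the principal point, pixels), "camera_from_world" (4x4, takes a point from world to camera coordinates). Camera axes: x right, y down, z forward; pixel columns grow to the right and rows downward; lengths in mm; the calibration is good to about 2 mm. A picture is of the moment at which its call begins. There is no depth.
- finish_job(): hands the job in, once; it reports no verdict.
The state is a dict: "clock": time; "qpos": joint angles; "qd": joint speeds; "tau": joint torques, N m; "eef_pos": TCP position; "tool_rot": TCP orientation; "force": force on the tool from outside, world axes, zero at the start; "torque": the same for the moment, N m; "width": finger opening in mm.
Only numpy, scipy, OpenCV 4.12 (cv2) and the standard library are available. Lean on these libraries where they do the work, as an engineer would, in place of code of your own. Each camera call takes 0.05 s, during which the arm holds its last target.

## Working session

There is one attempt and no reset: what is moved stays moved. The work goes in short steps, Python scripts to look and compute and a shell command to move; the robot and the scene stay as the last step left them, time stands still between calls to the robot, and variables do not carry over. Pictures are saved under pics/ and viewed, and the job is handed in when it is done.

```bash
mkdir -p pics && ls && python3 - <<'E'
from cell import *
import cv2, numpy as np
s=read_state(); print({k:np.round(v,3).tolist() for k,v in s.items()})
for n in ["scene","side","wrist"]:
    im=get_image(n); cv2.imwrite(f"pics/{n}0.png",im["color"][:,:,::-1])
    print(n,im["vfov"],im["cx"],im["cy"],np.round(im["camera_from_world"],3).tolist())
E
```

```text
pics
{'clock': 0.0, 'qpos': [-1.401, 0.629, 0.038, 1.518, -0.027, 0.996, -0.02], 'qd': [-0.001, 0.002, 0.001, -0.001, 0.002, -0.002, 0.001], 'tau': [0.0, -56.339, 1.226, -19.344, 0.011, 0.011, 0.0], 'eef_pos': [151.69, 631.43, 241.395], 'tool_rot': [-1.571, 0.002, 1.335], 'force': [0.312, -0.065, -0.089], 'torque': [0.026, 0.001, 0.041], 'width': 85.04}
scene 51.081281507164 316.9808230482875 199.64492061395177 [[0.438, -0.899, 0.002, -339.026], [-0.389, -0.192, -0.901, 251.396], [0.81, 0.394, -0.434, 1003.715], [0.0, 0.0, 0.0, 1.0]]
side 47.03024856401356 316.0635200694387 195.84005551335127 [[-0.963, -0.268, -0.018, 472.635], [-0.127, 0.514, -0.848, 167.848], [0.237, -0.815, -0.529, 1073.577], [0.0, 0.0, 0.0, 1.0]]
wrist 61.99760915188605 317.8196209264363 203.90766967540577 [[0.232, 0.973, -0.001, -648.607], [0.928, -0.221, 0.3, -39.648], [0.291, -0.071, -0.954, 378.359], [0.0, 0.0, 0.0, 1.0]]
```

View images.

View pics/scene0.png

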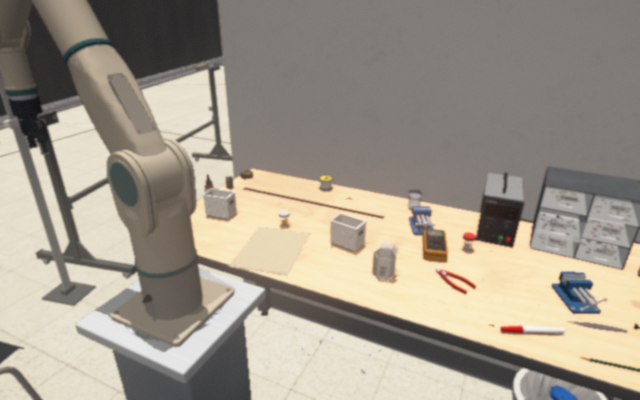

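View pics/side0.png

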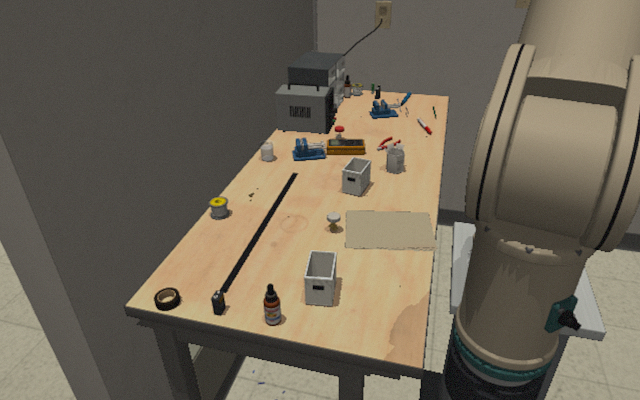

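View pics/wrist0.png

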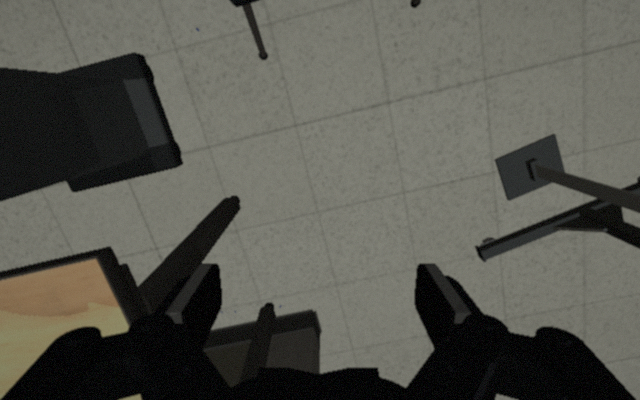

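```bash
cat > h.py <<'E'
from cell import *
import cv2, numpy as np
def cam(n):
    im=get_image(n); f=200/np.tan(np.radians(im["vfov"]/2))
    K=np.array([[f,0,im["cx"]],[0,f,im["cy"]],[0,0,1]]); return im["color"][:,:,::-1].copy(),K,np.array(im["camera_from_world"])
def plane(K,T,uv,z=0.):
    uv=np.atleast_2d(uv).astype(float); d=np.c_[uv,np.ones(len(uv))]@np.linalg.inv(K).T@T[:3,:3]
    c=-T[:3,:3].T@T[:3,3]; return c+d*((z-c[2])/d[:,2])[:,None]
def proj(K,T,P):
    p=(np.atleast_2d(P)@T[:3,:3].T+T[:3,3])@K.T; return p[:,:2]/p[:,2:]
def crop(img,x0,y0,w,h,s,name):
    c=cv2.resize(img[y0:y0+h,x0:x0+w],None,fx=s,fy=s,interpolation=cv2.INTER_CUBIC); cv2.imwrite("pics/"+name,c)
def tri(obs):
    A=[];
    for K,T,uv in obs:
        P=K@T[:3]; A+=[uv[0]*P[2]-P[0],uv[1]*P[2]-P[1]]
    _,_,v=np.linalg.svd(np.array(A)); return v[-1][:3]/v[-1][3]
E
python3 - <<'E'
from h import *
a,K,T=cam("scene"); crop(a,190,160,200,120,4,"sc1.png"); np.savez("scene.npz",K=K,T=T)
b,K2,T2=cam("side"); crop(b,200,140,200,150,4,"si1.png"); crop(b,200,220,160,110,5,"si2.png"); np.savez("side.npz",K=K2,T=T2)
E
```

```text
(no output)
```

View pics/sc1.png

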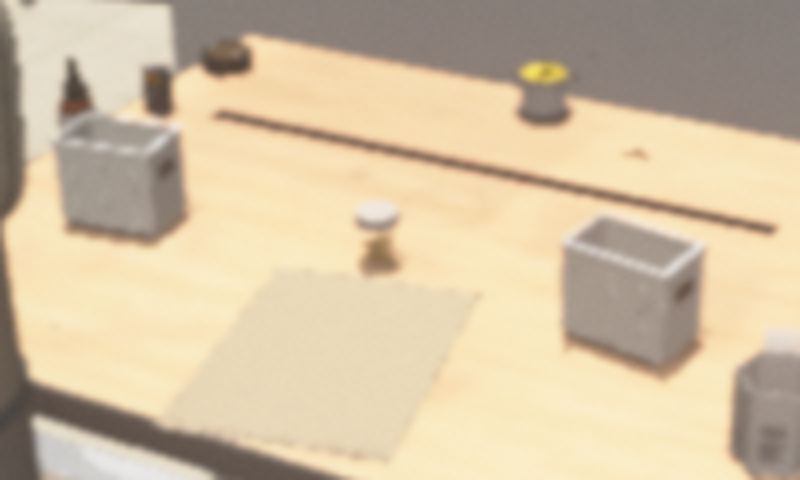

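View pics/si1.png

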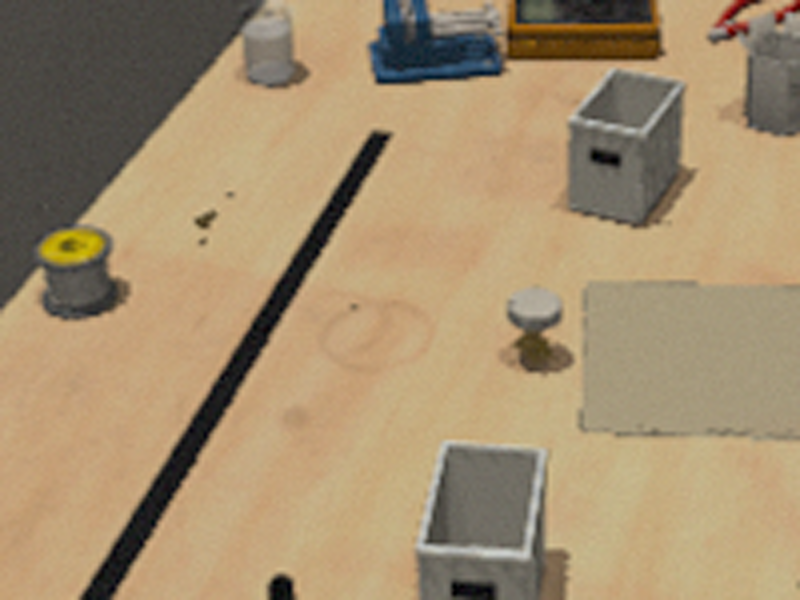

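View pics/si2.png

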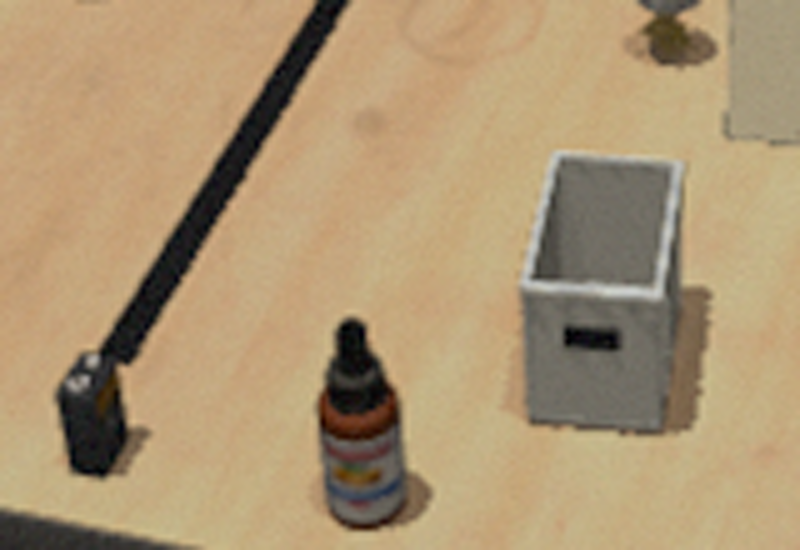

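```bash
python3 - <<'E'
from h import *
A=np.load("scene.npz");B=np.load("side.npz");KA,TA,KB,TB=A["K"],A["T"],B["K"],B["T"]
def px(p,x0,y0,s): return np.array([x0+(p[0]+.5)/s-.5,y0+(p[1]+.5)/s-.5])
sc=lambda p:px(p,190,160,4); s1=lambda p:px(p,200,140,4); s2=lambda p:px(p,200,220,5)
def go(n,a,b):
    X=tri([(KA,TA,a),(KB,TB,b)]); e=[np.linalg.norm(proj(KA,TA,X)[0]-a),np.linalg.norm(proj(KB,TB,X)[0]-b)]
    print(n,np.round(X,1),np.round(e,1)); return X
for n,a,b in [("R nl",(565,240),(643,137)),("R fl",(605,216),(570,122)),("R fr",(703,244),(613,70)),("R nr",(664,275),(685,83)),("R bot nl",(566,345),(640,222)),("R bot nr",(664,373),(682,172)),("strip R end",(777,230),(383,133)),("jar top",(376,214),(536,307))]: go(n,sc(a),s1(b))
for n,a,b in [("L nl",(58,143),(665,297)),("L fl",(82,117),(524,288)),("L fr",(181,125),(555,154)),("L nr",(153,152),(683,162)),("L bot nl",(68,232),(662,430)),("strip L end",(213,113),(118,357))]: go(n,sc(a),s2(b))
print(plane(KB,TB,[s1((360,140)),s1((388,135)),s2((106,350)),s2((130,362)),s2((385,430))]))
print(plane(KB,TB,[s1((375,131)),s1((391,134)),s1((200,425)),s1((172,412))]))
E
```

```text
R nl [ 419.2 -217.1   78.3] [0.4 0.3]
R fl [ 473.7 -226.8   76.5] [0.3 0.2]
R fr [ 459.5 -310.    79.2] [0.2 0.1]
R nr [ 403.1 -301.4   79.6] [0.1 0.1]
R bot nl [ 417.3 -224.3   -2.5] [1.8 1.5]
R bot nr [ 4.024e+02 -3.055e+02  1.000e-01] [0.2 0.2]
strip R end [ 6.467e+02 -3.112e+02  2.000e-01] [0.2 0.2]
jar top [453.  -37.9  44. ] [0.2 0.2]
L nl [391.1 227.2  76.8] [0.2 0.2]
L fl [444.8 242.2  79. ] [1.1 1.4]
L fr [459.3 153.2  80.2] [0.1 0.2]
L nr [404.6 142.3  79.4] [0.6 0.8]
L bot nl [391.1 225.5  -3.2] [0.8 1. ]
strip L end [634.2 249.1   3.8] [0.4 0.6]
[[ 660.7514969  -295.39886251    0.        ]
 [ 641.42555095 -308.54422563    0.        ]
 [ 644.98606096  241.50610297    0.        ]
 [ 631.24200571  245.81490404    0.        ]
 [ 507.10269157  256.36034532    0.        ]]
[[ 653.64195914 -312.37471227    0.        ]
 [ 639.57648213 -310.69075845    0.        ]
 [ 643.196426     78.5166556     0.        ]
 [ 665.78246241   70.47052384    0.        ]]
```

```bash
python3 - <<'E'
from h import *
A=np.load("scene.npz");B=np.load("side.npz");KA,TA,KB,TB=A["K"],A["T"],B["K"],B["T"]
b,_,_=cam("side"); a,_,_=cam("scene")
crop(b,210,270,120,70,6,"si3.png"); crop(a,195,165,70,60,10,"sc3.png")
# model overlay guess
def draw(img,K,T,o,yaw,w=(58,88,80),col=(0,0,255)):
    R=cv2.Rodrigues(np.array([0,0,yaw]))[0]; c=np.array([[sx*w[0]/2,sy*w[1]/2,z] for z in(0,w[2]) for sx,sy in((1,1),(1,-1),(-1,-1),(-1,1))])@R.T+o
    p=proj(K,T,c)
    s=6; 
    for i,j in [(0,1),(1,2),(2,3),(3,0),(4,5),(5,6),(6,7),(7,4),(0,4),(1,5),(2,6),(3,7)]:
        cv2.line(img,*[tuple(np.round((p[k]+.5)*4-.5).astype(int)) for k in(i,j)],col,1)
# fit from rim corners
for n,P in {"R":[[419.2,-217.1],[473.7,-226.8],[459.5,-310],[403.1,-301.4]],"L":[[391.1,227.2],[444.8,242.2],[459.3,153.2],[404.6,142.3]]}.items():
    M=np.array([[-29,44],[29,44],[29,-44],[-29,-44.]]);P=np.array(P);c=P.mean(0);D=P-c
    yaw=np.arctan2((M[:,0]*D[:,1]-M[:,1]*D[:,0]).sum(),(M*D).sum()); print(n,c,yaw)
    R=np.array([[np.cos(yaw),-np.sin(yaw)],[np.sin(yaw),np.cos(yaw)]]); print((M@R.T+c).round(1).tolist(), "tipped rim far corners",(np.array([[109,44],[109,-44]])@R.T+c).round(1).tolist())
    for nm,im,K,T in(("s",a,KA,TA),("d",b,KB,TB)):
        big=cv2.resize(im,None,fx=4,fy=4,interpolation=cv2.INTER_CUBIC); draw(big,K,T,np.r_[c,0],yaw)
        q=(proj(K,T,np.r_[c,40])[0]*4).astype(int); cv2.imwrite(f"pics/ov{n}{nm}.png",cv2.resize(big[max(0,q[1]-150):q[1]+150,max(0,q[0]-200):q[0]+200],None,fx=1,fy=1))
i=[cv2.imread(f"pics/ov{n}{m}.png") for n in "RL" for m in "sd"]
i=[cv2.resize(k,(400,300)) for k in i]
cv2.imwrite("pics/ov.png",np.vstack([np.hstack(i[:2]),np.hstack(i[2:])]))
E
```

```text
R [ 438.875 -263.825] -0.174284174750328
[[417.9, -215.5], [475.1, -225.5], [459.8, -312.2], [402.7, -302.1]] tipped rim far corners [[553.9, -239.4], [538.6, -326.1]]
L [424.95  191.225] 0.1816764445744286
[[388.5, 229.3], [445.5, 239.7], [461.4, 153.2], [404.4, 142.7]] tipped rim far corners [[524.2, 254.2], [540.1, 167.6]]
```

View pics/ov.png

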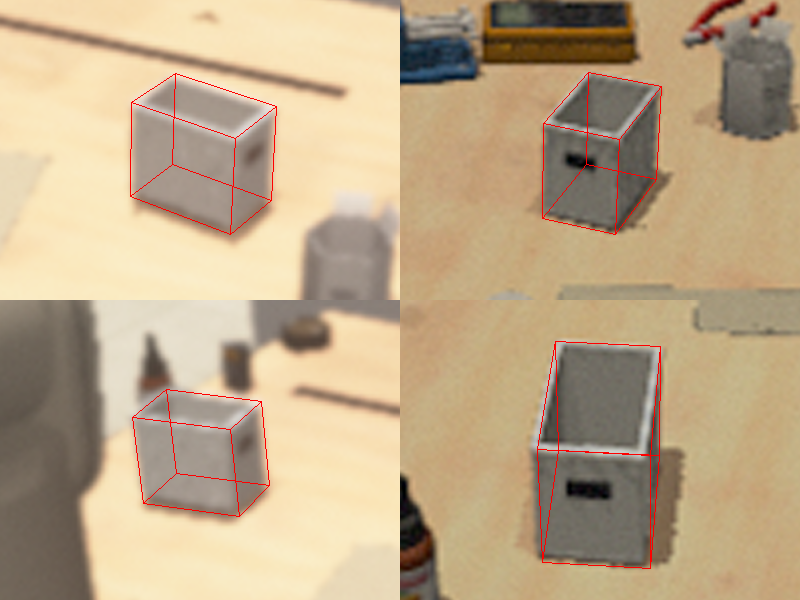

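View pics/si3.png

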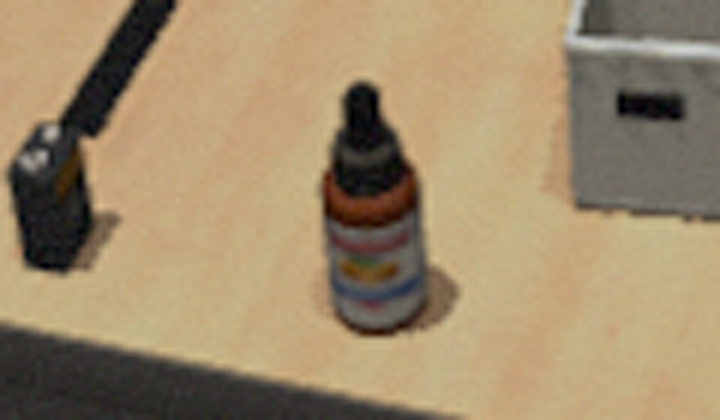

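View pics/sc3.png

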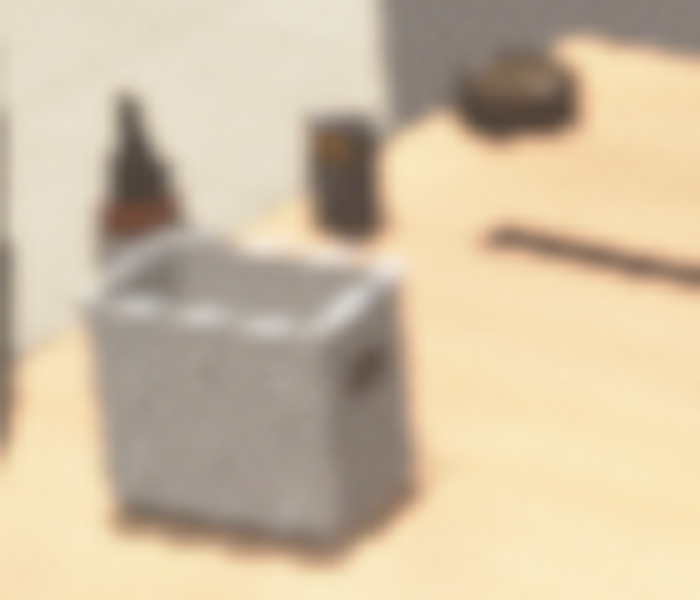

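```bash
python3 - <<'E'
from h import *
A=np.load("scene.npz");B=np.load("side.npz");KA,TA,KB,TB=A["K"],A["T"],B["K"],B["T"]
px=lambda p,x0,y0,s: np.array([x0+(p[0]+.5)/s-.5,y0+(p[1]+.5)/s-.5])
print("bottle base", plane(KB,TB,[px((382,312),210,270,6),px((382,330),210,270,6)]))
print("bottle tip tri",tri([(KB,TB,px((360,88),210,270,6)),(KA,TA,px((125,97),195,165,10))]))
print("battery base", plane(KB,TB,[px((57,255),210,270,6)]))
print("battery top tri",tri([(KB,TB,px((43,140),210,270,6)),(KA,TA,px((345,120),195,165,10))]))
s=read_state(); print(s["clock"])
E
```

```text
bottle base [[498.55260253 300.61175884   0.        ]
 [495.77366561 308.2137723    0.        ]]
bottle tip tri [499.05726359 298.92906983 100.41602197]
battery base [[618.76950257 304.6482483    0.        ]]
battery top tri [619.42498209 298.52280132  47.48869919]
0.35
```

```bash
cat >> h.py <<'E'
from scipy.spatial.transform import Rotation as Ro
def rot(yaw,tilt=0.): # tool down, jaws along (cos yaw, sin yaw); tilt about tool x
    return Ro.from_euler('xyz',[-np.pi/2,0,yaw])*Ro.from_rotvec([tilt,0,0])
def go(p,yaw,tilt=0.,pr=True):
    s=read_state(); R=Ro.from_euler('xyz',s["tool_rot"]); d=R.inv().apply(np.array(p)-s["eef_pos"]); w=(R.inv()*rot(yaw,tilt)).as_rotvec()
    print("at",np.round(s["eef_pos"],1),np.round(s["tool_rot"],3),"F",np.round(s["force"],1),"w",round(s["width"],1),"t",round(s["clock"],2),"q",np.round(s["qpos"],2))
    print("shift",np.round(d,1),"turn",np.round(w,3))
E
python3 - <<'E'
from h import *
go([372,181,200],np.pi/2+.18)
E
```

```text
at [151.8 631.9 242.1] [-1.571  0.     1.335] F [ 0.1 -0.2 -0. ] w 85.3 t 0.35 q [-1.4   0.63  0.04  1.52 -0.03  1.   -0.02]
shift [-387.    42.2 -319.5] turn [-0.    -0.416 -0.   ]
```

```bash
python3 -m jog '[{"x":-39,"y":4,"z":-32,"ay":-0.04,"grip":50},{"x":-77,"y":8,"z":-64,"ay":-0.08,"grip":50},{"x":-116,"y":12,"z":-96,"ay":-0.12,"grip":50},{"x":-155,"y":16,"z":-128,"ay":-0.16,"grip":50},{"x":-193,"y":20,"z":-160,"ay":-0.2,"grip":50}]'; python3 - <<'E'
from h import *
go([372,181,200],np.pi/2+.18)
E
```

```text
at [151.8 631.9 242.1] [-1.571  0.     1.335] F [ 0.1 -0.2 -0. ] w 85.3 t 0.35 q [-1.4   0.63  0.04  1.52 -0.03  1.   -0.02]
shift [-387.    42.2 -319.5] turn [-0.    -0.416 -0.   ]$[0]: bad value
```

```bash
python3 -m jog '[{"x":-39,"y":4,"z":-32,"ax":0,"ay":-0.04,"az":0,"grip":50},{"x":-77,"y":8,"z":-64,"ax":0,"ay":-0.08,"az":0,"grip":50},{"x":-116,"y":12,"z":-96,"ax":0,"ay":-0.12,"az":0,"grip":50},{"x":-155,"y":16,"z":-128,"ax":0,"ay":-0.16,"az":0,"grip":50},{"x":-193,"y":20,"z":-160,"ax":0,"ay":-0.2,"az":0,"grip":50}]'; python3 - <<'E'
from h import *
go([372,181,200],np.pi/2+.18)
E
```

```text
clock: 0.85
eef_pos: [262.3, 406.6, 222.5]
tool_rot: [-1.571, -0.001, 1.537]
force: [0.7, 0.0, 0.5]
width: 50.1
at [262.3 406.6 222.5] [-1.571e+00 -1.000e-03  1.537e+00] F [0.7 0.  0.5] w 50.1 t 0.85 q [-1.04  0.42 -0.02  1.99  0.01  0.73  0.47]
shift [-221.8   22.5 -117.3] turn [ 0.001 -0.214  0.   ]
```

```bash
python3 -m jog '[{"x":-44,"y":4,"z":-23,"ax":0,"ay":-0.04,"az":0,"grip":50},{"x":-88,"y":9,"z":-47,"ax":0,"ay":-0.08,"az":0,"grip":50},{"x":-133,"y":13,"z":-70,"ax":0,"ay":-0.12,"az":0,"grip":50},{"x":-177,"y":18,"z":-94,"ax":0,"ay":-0.16,"az":0,"grip":50},{"x":-222,"y":22,"z":-117,"ax":0,"ay":-0.21,"az":0,"grip":50}]'; python3 - <<'E'
from h import *
go([370,181,82],np.pi/2+.18)
a,K,T=cam("wrist"); cv2.imwrite("pics/w1.png",a)
E
```

```text
clock: 1.35
eef_pos: [370.6, 182.6, 200.7]
tool_rot: [-1.572, -0.0, 1.747]
force: [2.4, -0.1, -0.0]
width: 50.0
at [370.6 182.6 200.7] [-1.572 -0.     1.747] F [ 2.4 -0.1 -0. ] w 50.0 t 1.35 q [-0.48  0.37 -0.06  2.19  0.04  0.59  1.18]
shift [ -1.5 118.7   1. ] turn [ 0.001 -0.004  0.   ]
```

View pics/w1.png

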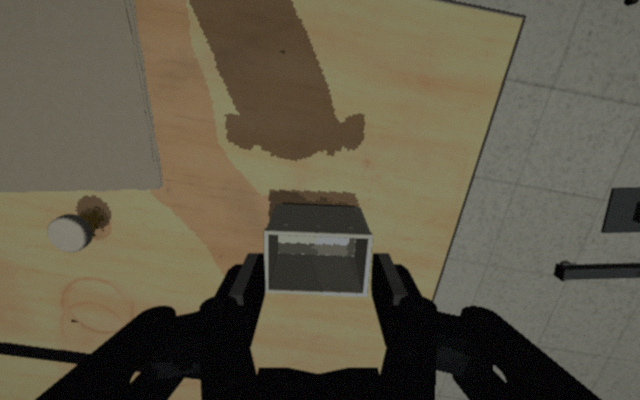

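```bash
python3 - <<'E'
from h import *
a,K,T=cam("wrist")
c=np.array([424.95,191.2,0]);R=Ro.from_euler('z',.18)
print(proj(K,T,R.apply([[-29,44,80],[29,44,80],[29,-44,80],[-29,-44,80]])+c).round(1))
E
python3 -m jog '[{"x":0,"y":30,"z":0,"ax":0,"ay":0,"az":0,"grip":50},{"x":-1,"y":60,"z":0,"ax":0,"ay":0,"az":0,"grip":50},{"x":-1,"y":90,"z":1,"ax":0,"ay":0,"az":0,"grip":50},{"x":-1,"y":120,"z":1,"ax":0,"ay":0,"az":0,"grip":50},{"x":-1,"y":120,"z":1,"ax":0,"ay":0,"az":0,"grip":50}]'
python3 - <<'E'
from h import *
a,K,T=cam("side"); crop(a,240,200,160,120,5,"s2.png")
E
```

```text
[[385.3 229.7]
 [382.2 292.4]
 [280.  293.4]
 [276.6 230.9]]
clock: 1.95
eef_pos: [366.0, 181.9, 77.7]
tool_rot: [-1.562, 0.003, 1.745]
force: [0.8, 0.5, 1.2]
width: 50.3
```

View pics/s2.png

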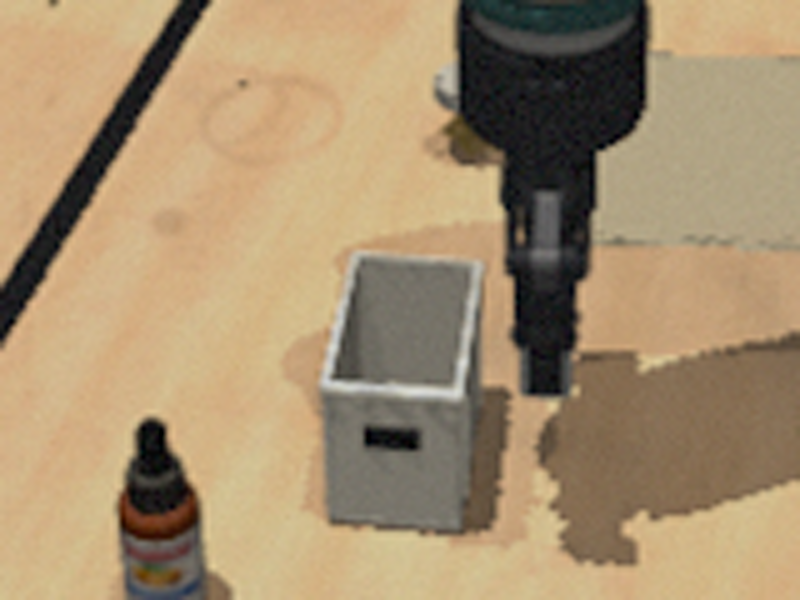

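```bash
python3 - <<'E'
from h import *
a,K,T=cam("wrist")
c=np.array([424.95,191.2,0]);R=Ro.from_euler('z',.18)
p=proj(K,T,R.apply([[-29,44,80],[29,44,80],[29,-44,80],[-29,-44,80]])+c)
cv2.polylines(a,[np.round(p).astype(int)],True,(0,0,255)); 
cv2.imwrite("pics/w2.png",a); go([380,183,78],np.pi/2+.18)
E
```

```text
at [368.5 183.4  79.8] [-1.569  0.     1.745] F [-0.1  0.3 -0.2] w 50.2 t 2.05 q [-0.49  0.62 -0.06  2.29  0.15  0.23  1.07]
shift [ -2.4   1.8 -11.2] turn [-0.002 -0.005 -0.   ]
```

View pics/w2.png

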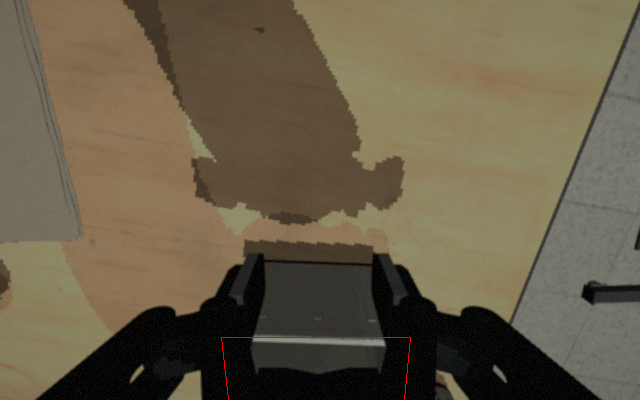

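```bash
python3 -m jog '[{"x":-2,"y":0,"z":-7,"ax":0,"ay":0,"az":0,"grip":50},{"x":-2,"y":0,"z":-14,"ax":0,"ay":0,"az":0,"grip":50},{"x":-2,"y":0,"z":-19,"ax":0,"ay":0,"az":0,"grip":50},{"x":-2,"y":0,"z":-24,"ax":0,"ay":0,"az":0,"grip":50},{"x":-2,"y":0,"z":-29,"ax":0,"ay":0,"az":0,"grip":50}]'
python3 - <<'E'
from h import *
a,K,T=cam("side"); crop(a,240,200,160,120,5,"s3.png")
go([380,183,78],np.pi/2+.18)
E
```

```text
clock: 2.55
eef_pos: [398.0, 186.0, 80.8]
tool_rot: [-1.571, 0.0, 1.745]
force: [-1.7, -0.7, 0.5]
width: 50.2
at [399.3 186.4  80.9] [-1.572 -0.     1.744] F [-0.9 -0.2  0.3] w 49.9 t 2.6 q [-0.45  0.63 -0.07  2.22  0.15  0.29  1.09]
shift [-0.1  2.8 19.6] turn [ 0.002 -0.006  0.   ]
```

View pics/s3.png

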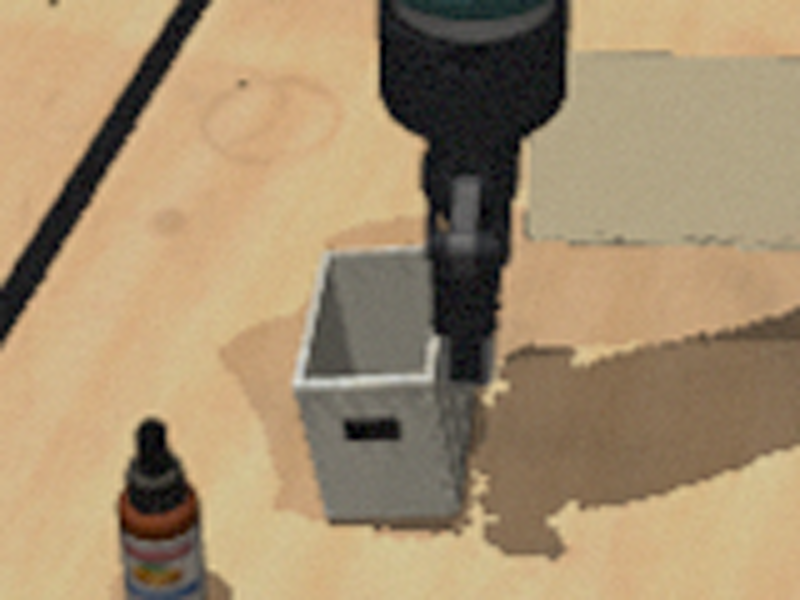

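```bash
python3 -m jog '[{"x":0,"y":0,"z":-5,"ax":0,"ay":0,"az":0,"grip":50},{"x":0,"y":0,"z":-10,"ax":0,"ay":0,"az":0,"grip":50},{"x":0,"y":0,"z":-15,"ax":0,"ay":0,"az":0,"grip":50},{"x":0,"y":0,"z":-20,"ax":0,"ay":0,"az":0,"grip":50},{"x":0,"y":0,"z":-24,"ax":0,"ay":0,"az":0,"grip":50}]'
python3 - <<'E'
from h import *
a,K,T=cam("side"); crop(a,240,200,160,120,5,"s4.png")
go([380,183,78],np.pi/2+.18)
E
```

```text
clock: 3.1
eef_pos: [422.3, 190.5, 80.6]
tool_rot: [-1.572, -0.0, 1.745]
force: [-0.1, -0.4, 1.7]
width: 49.9
at [423.1 190.8  80.7] [-1.573e+00 -1.000e-03  1.745e+00] F [ 0.5  0.5 -0.4] w 49.9 t 3.15 q [-0.43  0.65 -0.08  2.16  0.15  0.33  1.11]
shift [-0.2  2.6 43.8] turn [ 0.002 -0.006  0.001]
```

View pics/s4.png

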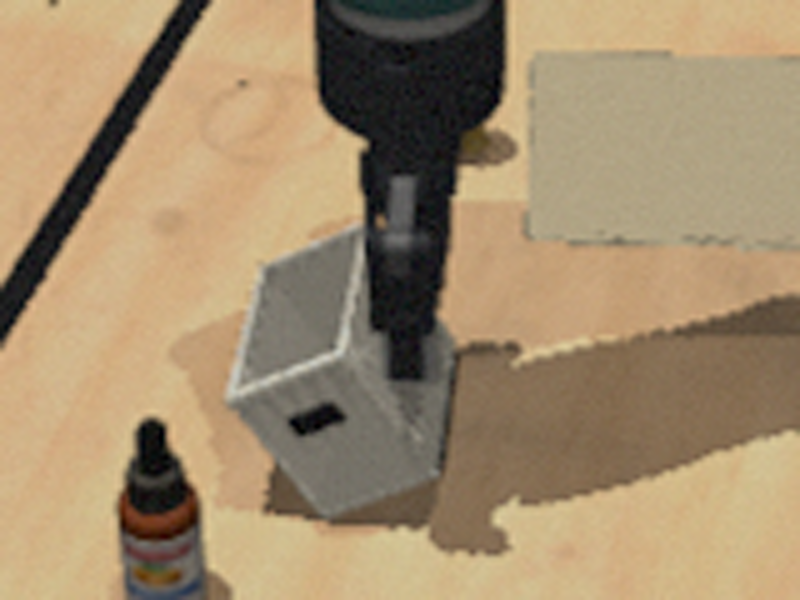

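```bash
python3 -m jog '[{"x":0,"y":0,"z":-4,"ax":0,"ay":0,"az":0,"grip":50},{"x":0,"y":0,"z":-8,"ax":0,"ay":0,"az":0,"grip":50},{"x":0,"y":0,"z":-12,"ax":0,"ay":0,"az":0,"grip":50},{"x":0,"y":0,"z":-15,"ax":0,"ay":0,"az":0,"grip":50},{"x":0,"y":0,"z":-18,"ax":0,"ay":0,"az":0,"grip":50}]'
python3 - <<'E'
from h import *
a,K,T=cam("side"); crop(a,240,200,160,120,5,"s5.png")
go([380,183,78],np.pi/2+.18)
E
```

```text
clock: 3.65
eef_pos: [439.5, 193.5, 80.5]
tool_rot: [-1.571, -0.0, 1.745]
force: [-0.1, 0.0, -0.8]
width: 50.0
at [440.1 193.6  80.6] [-1.572 -0.     1.745] F [ 0.7 -0.9 -0.2] w 50.1 t 3.7 q [-0.41  0.66 -0.09  2.11  0.15  0.37  1.12]
shift [-0.1  2.5 61.1] turn [ 0.001 -0.006  0.   ]
```

View pics/s5.png

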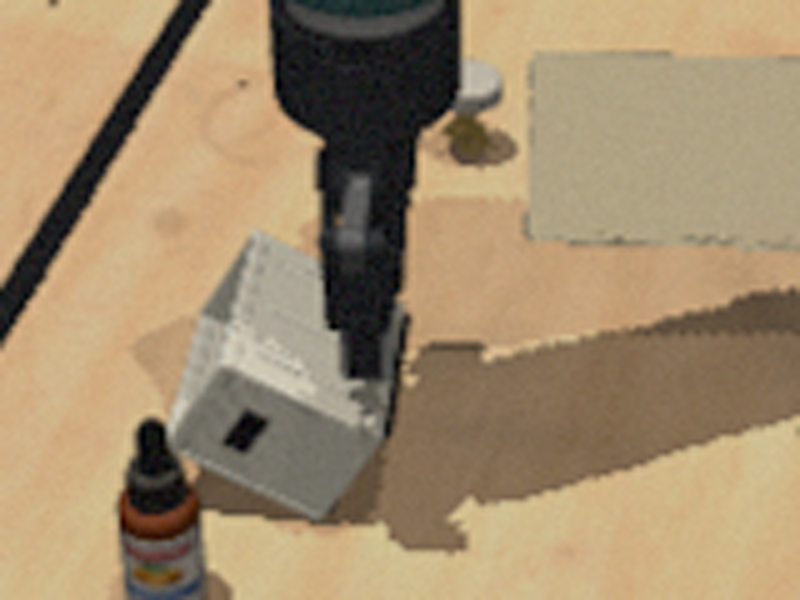

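```bash
python3 -m jog '[{"x":0,"y":-10,"z":0,"ax":0,"ay":0,"az":0,"grip":50},{"x":0,"y":-30,"z":10,"ax":0,"ay":0,"az":0,"grip":50},{"x":0,"y":-60,"z":30,"ax":0,"ay":0,"az":0,"grip":50},{"x":0,"y":-90,"z":40,"ax":0,"ay":0,"az":0,"grip":50},{"x":0,"y":-120,"z":40,"ax":0,"ay":0,"az":0,"grip":50}]'
python3 - <<'E'
from h import *
a,K,T=cam("side"); crop(a,240,200,160,120,5,"s6.png")
a,K,T=cam("scene"); crop(a,190,165,100,75,8,"sc6.png")
go([385,-263,200],np.pi/2-.175)
E
```

```text
clock: 4.2
eef_pos: [397.5, 185.8, 202.1]
tool_rot: [-1.569, 0.001, 1.746]
force: [0.9, 0.0, -1.1]
width: 50.4
at [401.4 187.5 204.5] [-1.578 -0.002  1.745] F [ 0.8 -0.9  1.1] w 50.1 t 4.3 q [-0.39  0.4  -0.14  2.12  0.09  0.63  1.14]
shift [-440.9    2.8   94.4] turn [0.007 0.349 0.004]
```

View pics/s6.png

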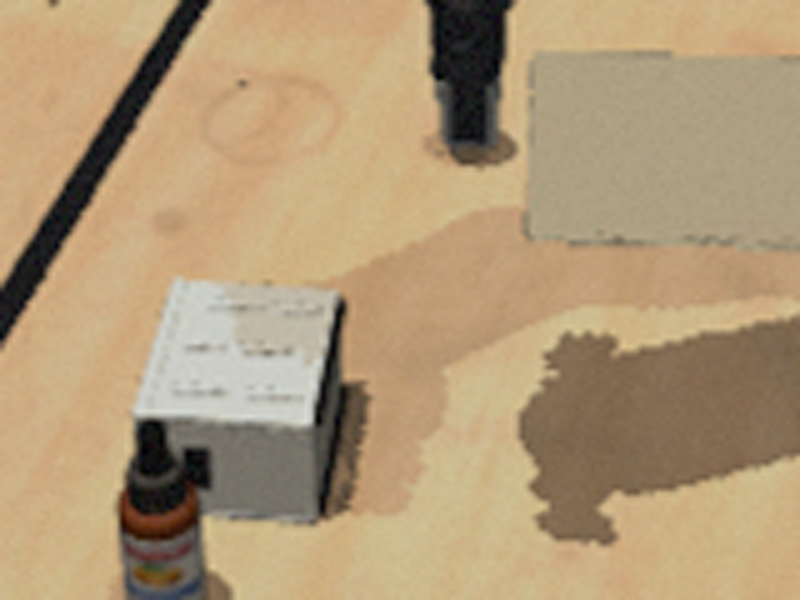

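View pics/sc6.png

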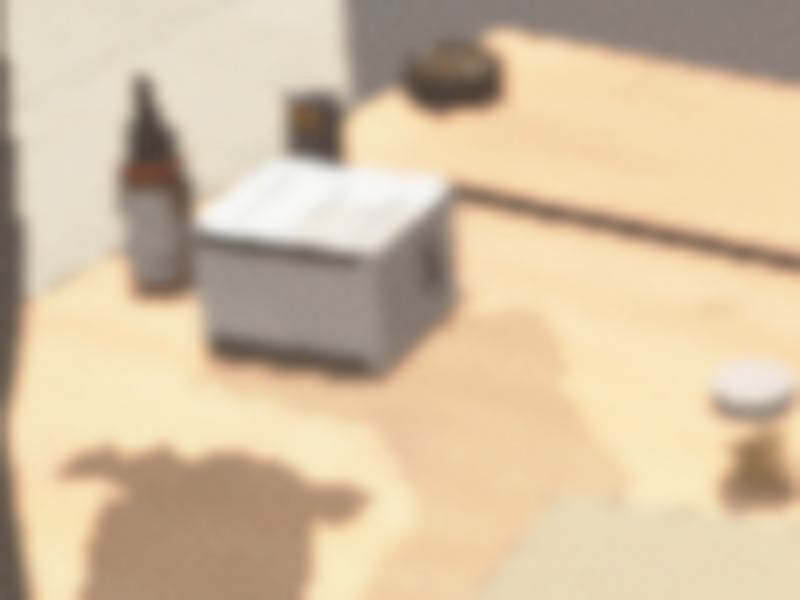

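```bash
python3 - <<'E'
from h import *
go([430,-30,205],np.pi/2)
E
python3 -m jog '[{"x":-42,"y":0,"z":2,"ax":0,"ay":0.035,"az":0,"grip":50},{"x":-84,"y":0,"z":4,"ax":0,"ay":0.07,"az":0,"grip":50},{"x":-126,"y":0,"z":6,"ax":0,"ay":0.1,"az":0,"grip":50},{"x":-168,"y":0,"z":8,"ax":0,"ay":0.14,"az":0,"grip":50},{"x":-210,"y":0,"z":10,"ax":0,"ay":0.17,"az":0,"grip":50}]'
python3 - <<'E'
from h import *
go([381,-254,200],np.pi/2-.175)
E
```

```text
at [401.4 187.5 204.5] [-1.578 -0.002  1.745] F [ 0.8 -0.9  1.1] w 50.1 t 4.3 q [-0.39  0.4  -0.14  2.12  0.09  0.63  1.14]
shift [-219.2   -1.1    9.6] turn [0.007 0.174 0.003]
clock: 4.8
eef_pos: [426.0, -23.7, 200.6]
tool_rot: [-1.571, -0.0, 1.574]
force: [0.7, 0.6, 0.5]
width: 49.9
at [426.  -23.7 200.6] [-1.571 -0.     1.574] F [0.7 0.6 0.5] w 49.9 t 4.8 q [ 0.06  0.38 -0.09  2.15  0.06  0.6   1.5 ]
shift [-230.1    0.6   45.7] turn [-0.     0.178 -0.   ]
```

```bash
python3 -m jog '[{"x":-46,"y":0,"z":9,"ax":0,"ay":0.035,"az":0,"grip":50},{"x":-92,"y":0,"z":18,"ax":0,"ay":0.07,"az":0,"grip":50},{"x":-138,"y":0,"z":27,"ax":0,"ay":0.1,"az":0,"grip":50},{"x":-184,"y":0,"z":36,"ax":0,"ay":0.14,"az":0,"grip":50},{"x":-230,"y":0,"z":46,"ax":0,"ay":0.178,"az":0,"grip":50}]'
python3 -m jog '[{"x":0,"y":40,"z":0,"ax":0,"ay":0,"az":0,"grip":50},{"x":0,"y":80,"z":0,"ax":0,"ay":0,"az":0,"grip":50},{"x":0,"y":120,"z":0,"ax":0,"ay":0,"az":0,"grip":50},{"x":0,"y":120,"z":0,"ax":0,"ay":0,"az":0,"grip":50},{"x":0,"y":120,"z":0,"ax":0,"ay":0,"az":0,"grip":50}]'
python3 - <<'E'
from h import *
a,K,T=cam("wrist")
c=np.array([438.9,-263.8,0]);R=Ro.from_euler('z',-.175)
p=proj(K,T,R.apply([[-29,44,80],[29,44,80],[29,-44,80],[-29,-44,80]])+c)
cv2.polylines(a,[np.round(p).astype(int)],True,(0,0,255)); 
cv2.imwrite("pics/w7.png",a); go([383,-254,80],np.pi/2-.175)
E
```

```text
clock: 5.3
eef_pos: [380.4, -253.9, 200.5]
tool_rot: [-1.571, -0.0, 1.396]
force: [0.6, -0.8, 0.0]
width: 50.1
clock: 5.8
eef_pos: [380.8, -251.9, 80.6]
tool_rot: [-1.569, -0.001, 1.397]
force: [0.4, 0.1, 0.1]
width: 50.1
at [ 381.8 -252.5   81.7] [-1.572  0.     1.397] F [-0.  -0.6  0.4] w 50.2 t 5.85 q [ 0.54  0.64 -0.02  2.18  0.04  0.32  1.88]
shift [-1.3  1.7 -1.4] turn [ 0.001  0.001 -0.   ]
```

View pics/w7.png

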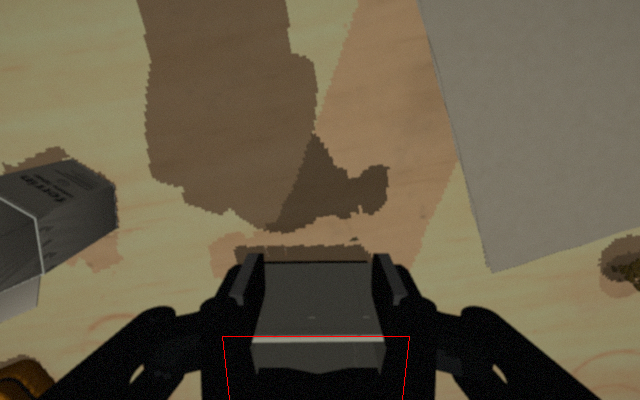

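```bash
python3 -m jog '[{"x":-1,"y":1,"z":-7,"ax":0,"ay":0,"az":0,"grip":50},{"x":-1,"y":1,"z":-14,"ax":0,"ay":0,"az":0,"grip":50},{"x":-1,"y":1,"z":-19,"ax":0,"ay":0,"az":0,"grip":50},{"x":-1,"y":1,"z":-24,"ax":0,"ay":0,"az":0,"grip":50},{"x":-1,"y":1,"z":-29,"ax":0,"ay":0,"az":0,"grip":50}]'
python3 -m jog '[{"x":0,"y":0,"z":-5,"ax":0,"ay":0,"az":0,"grip":50},{"x":0,"y":0,"z":-10,"ax":0,"ay":0,"az":0,"grip":50},{"x":0,"y":0,"z":-15,"ax":0,"ay":0,"az":0,"grip":50},{"x":0,"y":0,"z":-20,"ax":0,"ay":0,"az":0,"grip":50},{"x":0,"y":0,"z":-24,"ax":0,"ay":0,"az":0,"grip":50}]'
python3 - <<'E'
from h import *
a,K,T=cam("side"); crop(a,280,110,160,120,5,"s8.png")
go([383,-254,80],np.pi/2-.175)
E
```

```text
clock: 6.35
eef_pos: [409.9, -258.3, 79.9]
tool_rot: [-1.571, 0.0, 1.397]
force: [-0.7, -0.0, 0.9]
width: 50.3
clock: 6.85
eef_pos: [434.0, -262.6, 79.6]
tool_rot: [-1.571, 0.0, 1.397]
force: [-1.1, 0.7, 0.9]
width: 49.9
at [ 434.9 -262.8   79.6] [-1.573  0.     1.397] F [ 0.5 -0.1  0. ] w 49.9 t 6.9 q [ 0.5   0.69 -0.02  2.04  0.03  0.41  1.86]
shift [-0.3 -0.5 52.7] turn [ 0.002  0.002 -0.   ]
```

View pics/s8.png

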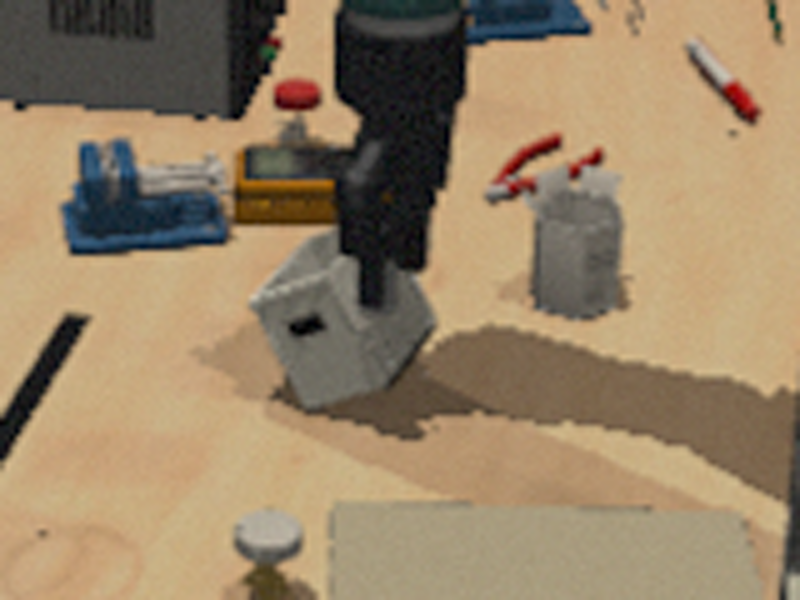

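```bash
python3 -m jog '[{"x":0,"y":0,"z":-4,"ax":0,"ay":0,"az":0,"grip":50},{"x":0,"y":0,"z":-8,"ax":0,"ay":0,"az":0,"grip":50},{"x":0,"y":0,"z":-12,"ax":0,"ay":0,"az":0,"grip":50},{"x":0,"y":0,"z":-15,"ax":0,"ay":0,"az":0,"grip":50},{"x":0,"y":0,"z":-18,"ax":0,"ay":0,"az":0,"grip":50}]'
python3 -m jog '[{"x":0,"y":-10,"z":0,"ax":0,"ay":0,"az":0,"grip":50},{"x":0,"y":-30,"z":20,"ax":0,"ay":0,"az":0,"grip":50},{"x":0,"y":-60,"z":50,"ax":0,"ay":0,"az":0,"grip":50},{"x":0,"y":-90,"z":70,"ax":0,"ay":0,"az":0,"grip":50},{"x":0,"y":-110,"z":75,"ax":0,"ay":0,"az":0,"grip":50}]'
python3 - <<'E'
from h import *
a,K,T=cam("side"); crop(a,280,110,160,120,5,"s9.png"); cv2.imwrite("side9.png",a)
a,K,T=cam("scene"); crop(a,310,180,100,75,8,"sc9.png"); cv2.imwrite("scene9.png",a)
a,K,T=cam("wrist"); cv2.imwrite("pics/w9.png",a);np.savez("w9.npz",K=K,T=T)
go([383,-254,80],np.pi/2-.175)
E
```

```text
clock: 7.4
eef_pos: [451.4, -265.6, 79.5]
tool_rot: [-1.571, -0.0, 1.397]
force: [0.4, -0.2, -0.1]
width: 50.1
clock: 7.9
eef_pos: [374.5, -252.3, 191.6]
tool_rot: [-1.57, 0.0, 1.395]
force: [0.5, 0.9, -0.3]
width: 50.2
at [ 377.7 -253.2  191.3] [-1.574e+00  1.000e-03  1.396e+00] F [ 0.5 -0.2 -0.8] w 50.0 t 8.05 q [ 0.55  0.43 -0.03  2.1   0.02  0.6   1.9 ]
shift [  0.2 111.3  -5. ] turn [ 0.004  0.001 -0.001]
```

View pics/s9.png

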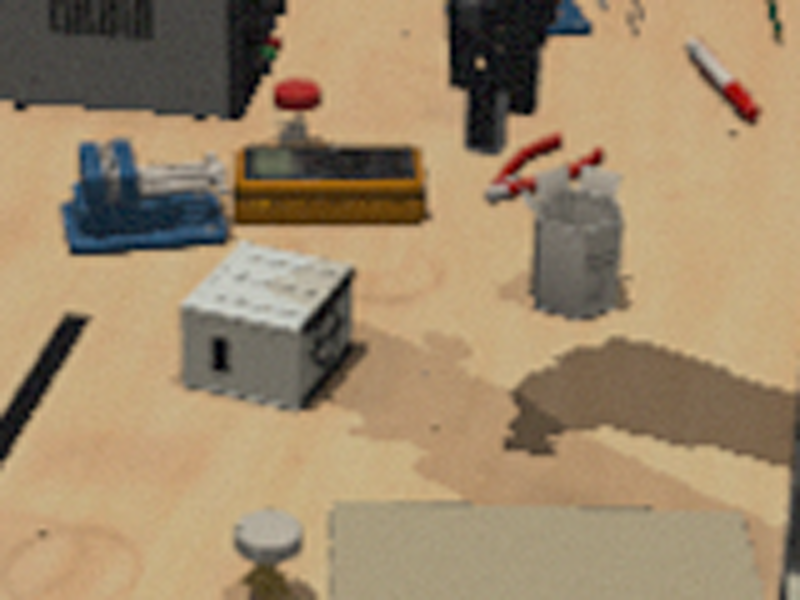

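View pics/sc9.png

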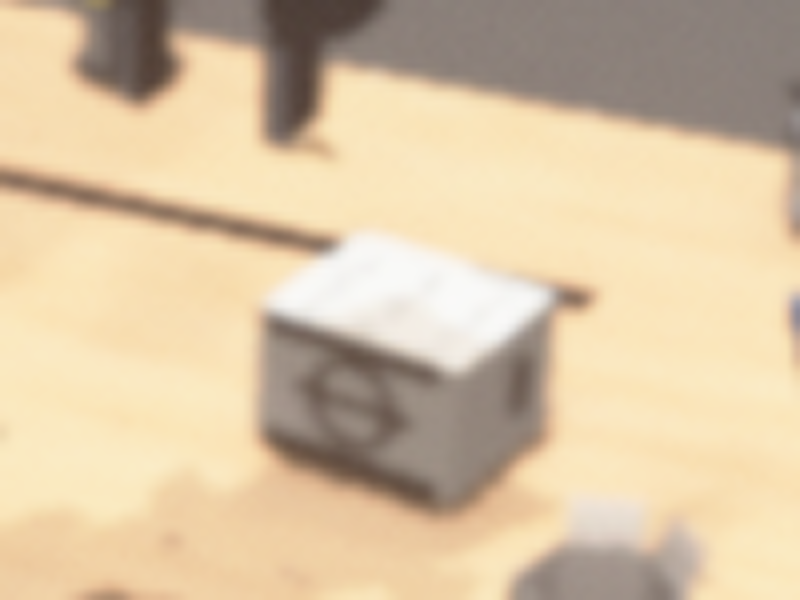

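View pics/w9.png

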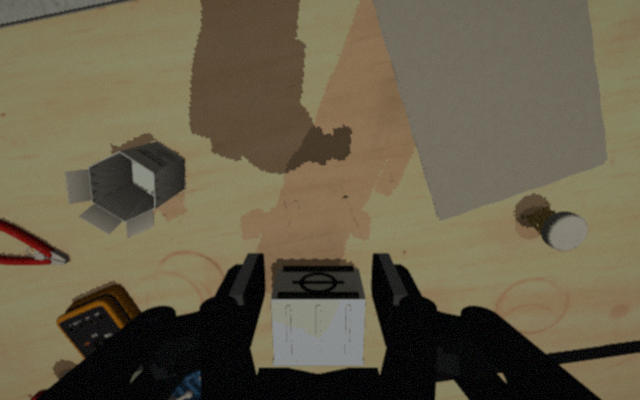

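```bash
python3 - <<'E'
from h import *
A=np.load("scene.npz");B=np.load("side.npz");KA,TA,KB,TB=A["K"],A["T"],B["K"],B["T"]
W=np.load("w9.npz"); 
px=lambda p,x0,y0,s: np.array([x0+(p[0]+.5)/s-.5,y0+(p[1]+.5)/s-.5])
s=lambda p:px(p,280,110,5); c=lambda p:px(p,310,180,8)
print("mm",plane(KB,TB,[s((236,222)),s((425,222))]).round(0).tolist())
print("vise",plane(KB,TB,[s((72,250)),s((228,243))]).round(0).tolist())
print("side crate bot",plane(KB,TB,[s((183,387)),s((303,408))]).round(1).tolist())
print("scene bot",plane(KA,TA,[c((265,440)),c((445,508)),c((545,440))]).round(1).tolist())
print("top from scene z58",plane(KA,TA,[c((268,310)),c((360,232)),c((556,292)),c((452,378))],58).round(1).tolist())
print("top from side z58",plane(KB,TB,[s((300,330)),s((183,307)),s((244,243)),s((354,270))],58).round(1).tolist())
print("wrist top z58",plane(W["K"],W["T"],[(273,272),(361,272),(365,365),(270,365)],58).round(1).tolist())
print("wrist strip",plane(W["K"],W["T"],[(600,344),(600,357)]).round(1).tolist())
# strip edges from side image, fit
g=cv2.cvtColor(cv2.imread("side9.png"),cv2.COLOR_BGR2GRAY)
m=(g<45).astype(np.uint8); 
ys,xs=np.nonzero(m[:,:]); P=plane(KB,TB,np.c_[xs,ys]); k=(abs(P[:,0]-642)<25)&(P[:,1]>-320)&(P[:,1]<240); Q=P[k]
for y0 in range(-310,240,50):
    q=Q[(Q[:,1]>=y0)&(Q[:,1]<y0+50)]; print(y0,len(q),q[:,0].min().round(1),q[:,0].max().round(1),q[:,0].mean().round(1))
E
```

```text
mm [[581.0, -465.0, 0.0], [455.0, -495.0, 0.0]]
vise [[679.0, -398.0, 0.0], [579.0, -433.0, 0.0]]
side crate bot [[557.4, -241.3, 0.0], [480.9, -234.8, 0.0]]
scene bot [[480.9, -231.6, 0.0], [464.5, -311.7, 0.0], [529.0, -329.3, 0.0]]
top from scene z58 [[479.6, -231.6, 58.0], [556.3, -239.1, 58.0], [542.1, -325.4, 58.0], [460.8, -312.6, 58.0]]
top from side z58 [[481.4, -226.8, 58.0], [555.3, -237.5, 58.0], [540.4, -326.3, 58.0], [466.3, -307.2, 58.0]]
wrist top z58 [[440.8, -306.1, 58.0], [454.4, -228.6, 58.0], [557.3, -238.6, 58.0], [541.3, -331.0, 58.0]]
wrist strip [[630.3, 37.6, 0.0], [649.6, 39.2, 0.0]]
-310 30 640.4 653.7 647.0
-260 36 639.3 652.9 646.0
-210 40 638.8 652.2 645.2
-160 44 637.8 651.6 644.8
-110 47 637.1 651.3 644.3
-60 54 636.3 650.8 643.5
-10 60 635.6 649.5 642.5
40 69 634.1 649.2 641.8
90 76 633.6 648.2 641.1
140 86 633.0 647.8 640.4
190 96 632.6 647.0 639.8
```

```bash
python3 - <<'E'
from h import *
go([425,-261,25],np.pi/2-.19)
E
```

```text
at [ 377.7 -253.2  191.3] [-1.574e+00  1.000e-03  1.396e+00] F [ 0.5 -0.2 -0.8] w 50.0 t 8.05 q [ 0.55  0.43 -0.03  2.1   0.02  0.6   1.9 ]
shift [  0.7 166.4 -47.3] turn [ 0.004  0.016 -0.001]
```

```bash
python3 -m jog '[{"x":0,"y":40,"z":-12,"ax":0,"ay":0.016,"az":0,"grip":56},{"x":0,"y":80,"z":-24,"ax":0,"ay":0.016,"az":0,"grip":56},{"x":1,"y":120,"z":-40,"ax":0,"ay":0.016,"az":0,"grip":56},{"x":1,"y":150,"z":-47,"ax":0,"ay":0.016,"az":0,"grip":56},{"x":1,"y":165,"z":-47,"ax":0,"ay":0.016,"az":0,"grip":56}]'
python3 -m jog '[{"x":0,"y":0,"z":0,"ax":0,"ay":0,"az":0,"grip":56},{"x":0,"y":0,"z":0,"ax":0,"ay":0,"az":0,"grip":56}]'
python3 - <<'E'
from h import *
a,K,T=cam("side"); crop(a,280,110,160,120,5,"s10.png")
a,K,T=cam("scene"); crop(a,310,180,100,75,8,"sc10.png")
a,K,T=cam("wrist"); cv2.imwrite("pics/w10.png",a)
go([441,-264,25],np.pi/2-.19)
E
```

```text
clock: 8.55
eef_pos: [423.8, -258.6, 20.9]
tool_rot: [-1.568, -0.002, 1.382]
force: [-0.4, -0.4, 0.2]
width: 55.9
clock: 8.75
eef_pos: [423.3, -259.4, 24.0]
tool_rot: [-1.569, -0.0, 1.381]
force: [0.4, 0.2, 0.3]
width: 55.5
at [ 424.1 -260.1   25.5] [-1.572e+00  1.000e-03  1.381e+00] F [ 0.6 -0.4 -0.1] w 56.2 t 8.9 q [ 0.5   0.78 -0.01  2.09  0.03  0.27  1.84]
shift [ -0.7   0.5 -17.3] turn [ 0.002  0.    -0.001]
```

View pics/s10.png

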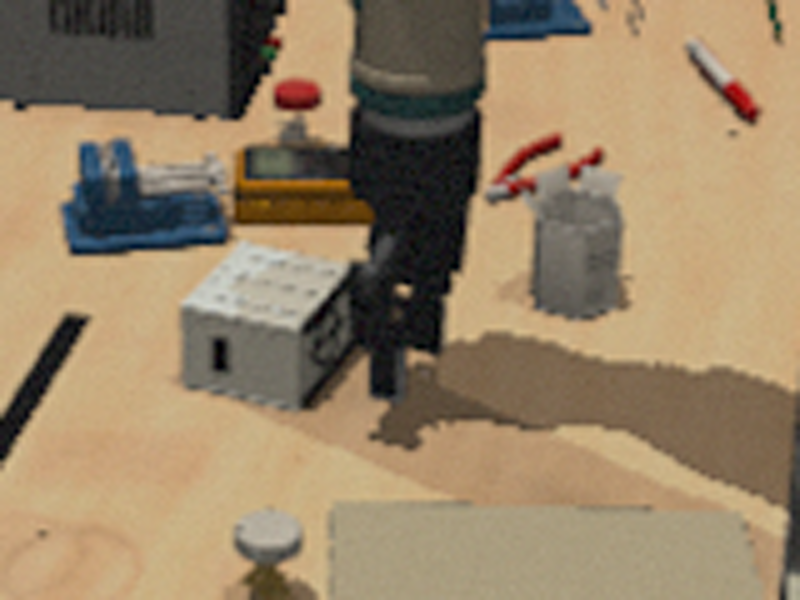

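View pics/sc10.png

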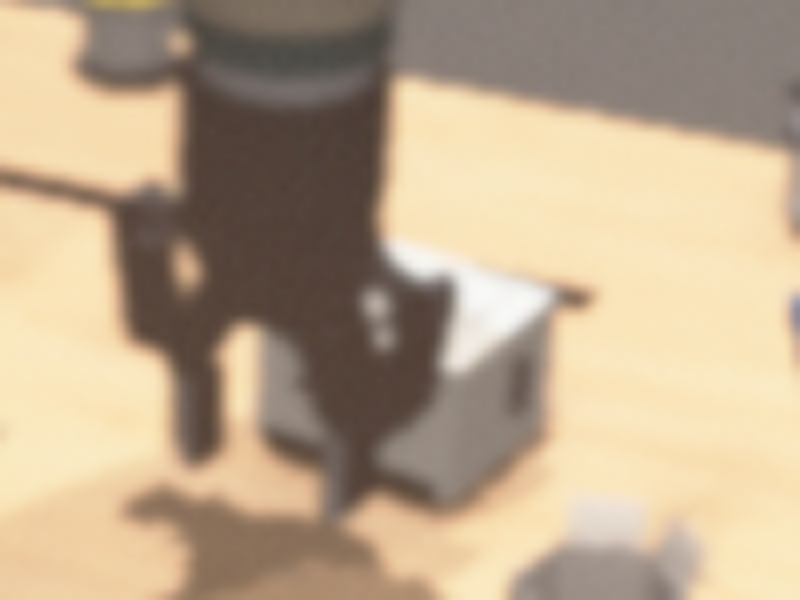

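View pics/w10.png

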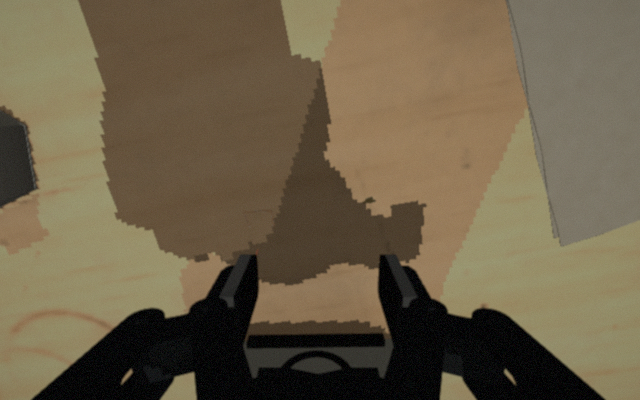

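```bash
python3 -m jog '[{"x":-1,"y":1,"z":-7,"ax":0,"ay":0,"az":0,"grip":56},{"x":-1,"y":1,"z":-14,"ax":0,"ay":0,"az":0,"grip":56},{"x":-1,"y":1,"z":-21,"ax":0,"ay":0,"az":0,"grip":56},{"x":-1,"y":1,"z":-28,"ax":0,"ay":0,"az":0,"grip":56},{"x":-1,"y":1,"z":-35,"ax":0,"ay":0,"az":0,"grip":56}]'
python3 - <<'E'
from h import *
a,K,T=cam("side"); crop(a,280,110,160,120,5,"s11.png")
a,K,T=cam("wrist"); cv2.imwrite("pics/w11.png",a)
go([500,-268,25],np.pi/2-.14)
E
```

```text
clock: 9.4
eef_pos: [458.7, -267.4, 23.7]
tool_rot: [-1.571, 0.0, 1.381]
force: [-0.3, -0.7, 0.6]
width: 56.2
at [ 459.4 -267.4   23.6] [-1.572  0.     1.382] F [-1.5  0.2 -0.6] w 56.1 t 9.5 q [ 0.48  0.81 -0.01  2.    0.02  0.34  1.83]
shift [  7.1  -1.3 -40. ] turn [ 0.002 -0.049 -0.   ]
```

View pics/s11.png

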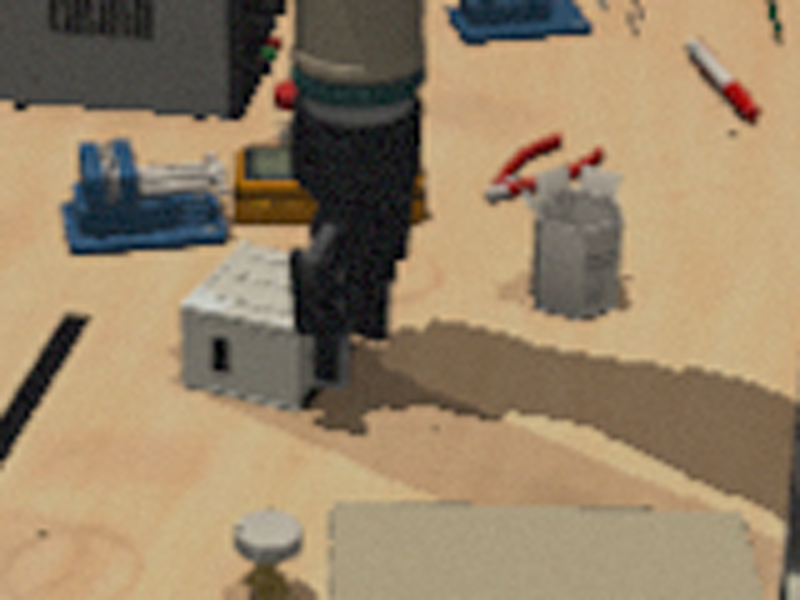

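View pics/w11.png

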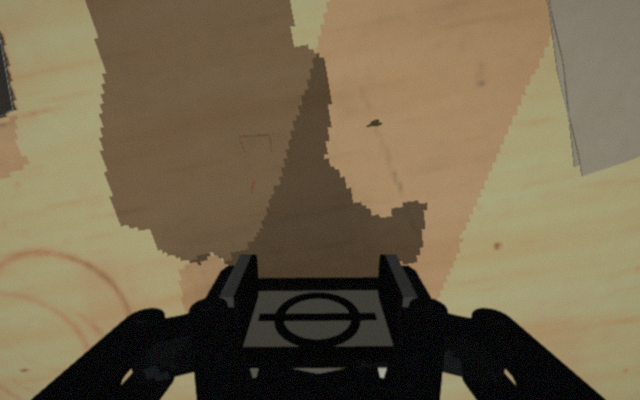

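```bash
python3 -m jog '[{"x":1,"y":0,"z":-8,"ax":0,"ay":-0.01,"az":0,"grip":56},{"x":2.5,"y":0,"z":-16,"ax":0,"ay":-0.02,"az":0,"grip":56},{"x":4,"y":0,"z":-24,"ax":0,"ay":-0.03,"az":0,"grip":56},{"x":5.5,"y":0,"z":-32,"ax":0,"ay":-0.04,"az":0,"grip":56},{"x":7,"y":0,"z":-40,"ax":0,"ay":-0.05,"az":0,"grip":56}]'
python3 - <<'E'
from h import *
a,K,T=cam("side"); crop(a,280,110,160,120,5,"s12.png")
a,K,T=cam("wrist"); cv2.imwrite("pics/w12.png",a)
go([540,-269,24],np.pi/2-.08)
E
```

```text
clock: 10.0
eef_pos: [499.2, -267.9, 23.5]
tool_rot: [-1.571, -0.0, 1.432]
force: [-0.1, 0.2, 0.2]
width: 56.0
at [ 500.4 -267.8   23.7] [-1.573  0.     1.432] F [-0.   1.2 -0.6] w 56.1 t 10.1 q [ 0.45  0.83 -0.02  1.9   0.03  0.41  1.84]
shift [  4.3  -0.2 -39.4] turn [ 0.002 -0.058 -0.   ]
```

View pics/s12.png

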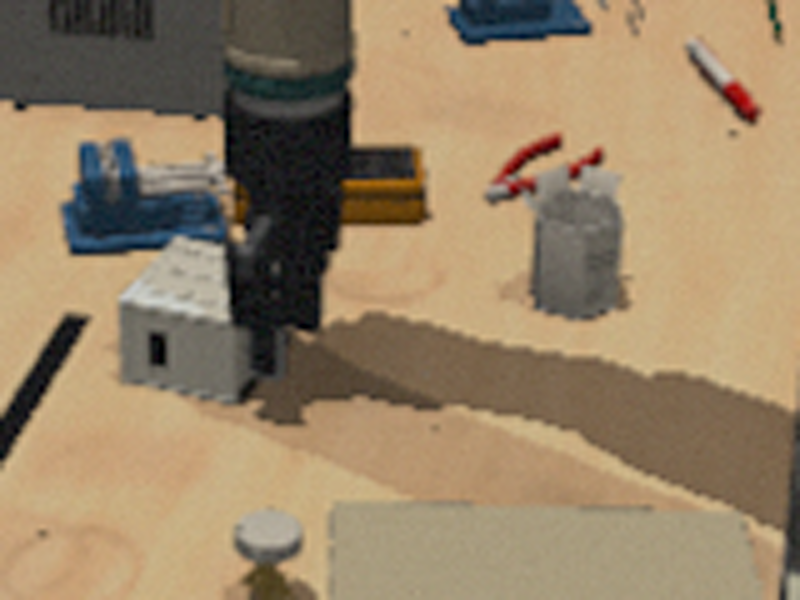

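View pics/w12.png

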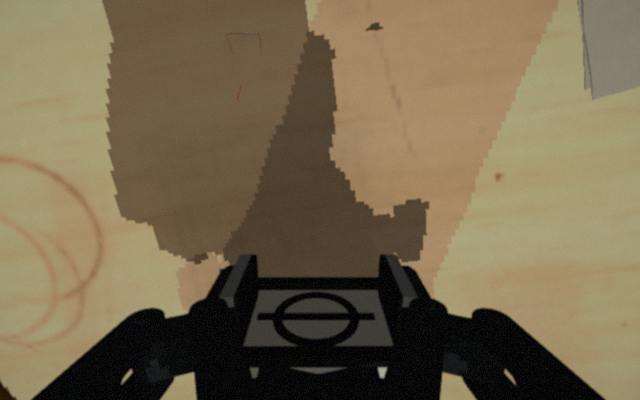

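```bash
python3 -m jog '[{"x":1,"y":0,"z":-8,"ax":0,"ay":-0.012,"az":0,"grip":56},{"x":2,"y":0,"z":-16,"ax":0,"ay":-0.024,"az":0,"grip":56},{"x":3,"y":0,"z":-24,"ax":0,"ay":-0.036,"az":0,"grip":56},{"x":4,"y":0,"z":-32,"ax":0,"ay":-0.048,"az":0,"grip":56},{"x":4.5,"y":0,"z":-40,"ax":0,"ay":-0.06,"az":0,"grip":56}]'
python3 - <<'E'
from h import *
go([580,-269,24],np.pi/2-.02)
E
```

```text
clock: 10.6
eef_pos: [539.3, -269.0, 23.6]
tool_rot: [-1.571, -0.0, 1.492]
force: [-1.3, -0.2, 0.2]
width: 55.8
at [ 539.3 -269.    23.6] [-1.571 -0.     1.492] F [-1.3 -0.2  0.2] w 55.8 t 10.6 q [ 0.44  0.86 -0.03  1.8   0.05  0.49  1.86]
shift [  3.2  -0.4 -40.6] turn [-0.    -0.059  0.   ]
```

```bash
python3 -m jog '[{"x":0.5,"y":0,"z":-8,"ax":0,"ay":-0.012,"az":0,"grip":56},{"x":1,"y":0,"z":-16,"ax":0,"ay":-0.024,"az":0,"grip":56},{"x":2,"y":0,"z":-24,"ax":0,"ay":-0.036,"az":0,"grip":56},{"x":2.5,"y":0,"z":-32,"ax":0,"ay":-0.048,"az":0,"grip":56},{"x":3,"y":0,"z":-40,"ax":0,"ay":-0.06,"az":0,"grip":56}]'
python3 - <<'E'
from h import *
go([618,-269,24],np.pi/2+.0145)
E
```

```text
clock: 11.1
eef_pos: [579.4, -269.3, 23.6]
tool_rot: [-1.571, -0.0, 1.552]
force: [-1.6, -0.5, 1.3]
width: 56.3
at [ 579.4 -269.3   23.6] [-1.571 -0.     1.552] F [-1.6 -0.5  1.3] w 56.3 t 11.1 q [ 0.42  0.89 -0.04  1.69  0.06  0.56  1.89]
shift [  1.   -0.4 -38.6] turn [-0.    -0.033  0.   ]
```

```bash
python3 -m jog '[{"x":0,"y":0,"z":-8,"ax":0,"ay":-0.011,"az":0,"grip":56},{"x":0.5,"y":0,"z":-16,"ax":0,"ay":-0.022,"az":0,"grip":56},{"x":0.5,"y":0,"z":-24,"ax":0,"ay":-0.033,"az":0,"grip":56},{"x":1,"y":0,"z":-32,"ax":0,"ay":-0.033,"az":0,"grip":56},{"x":1,"y":0,"z":-38,"ax":0,"ay":-0.033,"az":0,"grip":56}]'
python3 - <<'E'
from h import *
a,K,T=cam("side"); crop(a,240,110,130,90,6,"s13.png")
a,K,T=cam("wrist"); cv2.imwrite("pics/w13.png",a)
go([650,-269,24],np.pi/2+.0145)
E
```

```text
clock: 11.6
eef_pos: [617.8, -268.8, 23.5]
tool_rot: [-1.571, -0.0, 1.584]
force: [-0.7, 0.1, 0.8]
width: 55.8
at [ 618.3 -268.7   23.6] [-1.573  0.     1.585] F [-0.6  0.4  0.6] w 55.8 t 11.7 q [ 0.4   0.93 -0.05  1.58  0.07  0.63  1.9 ]
shift [ -0.8  -0.4 -31.7] turn [ 0.002 -0.001 -0.   ]
```

View pics/s13.png

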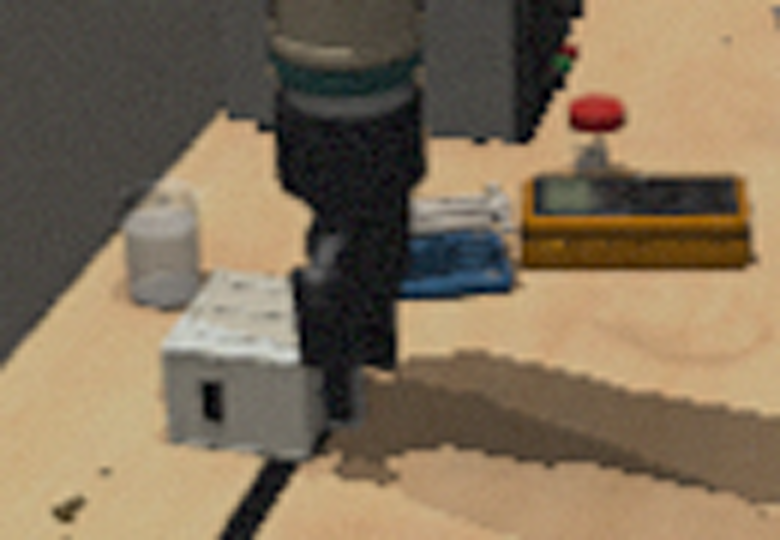

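View pics/w13.png

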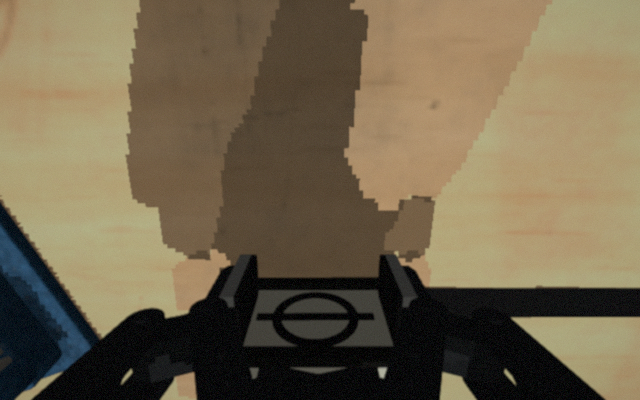

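```bash
python3 - <<'E'
from h import *
B=np.load("side.npz");KB,TB=B["K"],B["T"]
px=lambda p,x0,y0,s: np.array([x0+(p[0]+.5)/s-.5,y0+(p[1]+.5)/s-.5])
print("white bottle front base",plane(KB,TB,[px((160,308),240,110,6),px((202,290),240,110,6)]).round(0).tolist())
print("crate bottom left corner",plane(KB,TB,[px((310,457),240,110,6),px((168,440),240,110,6)]).round(1).tolist())
a,K,T=cam("wrist")
g=cv2.cvtColor(a,cv2.COLOR_BGR2GRAY).astype(float)
for u in (480,520,560,600,635):
    col=g[270:335,u-2:u+3].mean(1); d=np.diff(col); e=270+np.array([d.argmin(),d.argmax()])+.5
    print(u,e,plane(K,T,[(u,e[0]),(u,e[1])]).round(1)[:,:2].tolist())
for u in (290,320,350):
    col=g[262:300,u-2:u+3].mean(1); d=np.diff(col); print(u,262+d.argmin()+.5,262+d.argmax()+.5,plane(K,T,[(u,262+d.argmin()+.5)]).round(1)[:,:2].tolist())
E
```

```text
white bottle front base [[768.0, -367.0, 0.0], [752.0, -393.0, 0.0]]
crate bottom left corner [[633.9, -230.2, 0.0], [710.9, -229.1, 0.0]]
480 [288.5 325.5] [[635.9, -183.4], [659.0, -179.6]]
520 [288.5 317.5] [[635.6, -162.3], [653.5, -158.7]]
560 [287.5 317.5] [[634.6, -141.3], [653.2, -136.9]]
600 [288.5 317.5] [[634.9, -120.0], [652.9, -115.1]]
635 [288.5 317.5] [[634.7, -101.5], [652.6, -96.1]]
290 278.5 290.5 [[631.4, -283.6]]
320 278.5 290.5 [[631.2, -268.0]]
350 278.5 290.5 [[630.9, -252.3]]
```

```bash
python3 -m jog '[{"x":0,"y":0,"z":-8,"ax":0,"ay":0,"az":0,"grip":56},{"x":0,"y":0,"z":-16,"ax":0,"ay":0,"az":0,"grip":56},{"x":-0.5,"y":0,"z":-23,"ax":0,"ay":0,"az":0,"grip":56},{"x":-0.5,"y":0,"z":-28,"ax":0,"ay":0,"az":0,"grip":56},{"x":-0.5,"y":0,"z":-32,"ax":0,"ay":0,"az":0,"grip":56}]'
python3 -m jog '[{"x":0,"y":0,"z":0,"ax":0,"ay":0,"az":0,"grip":56},{"x":0,"y":0,"z":8,"ax":0,"ay":0,"az":0,"grip":56},{"x":0,"y":0,"z":25,"ax":0,"ay":0,"az":0,"grip":56},{"x":0,"y":-5,"z":55,"ax":0,"ay":0,"az":0,"grip":56},{"x":0,"y":-20,"z":90,"ax":0,"ay":0,"az":0,"grip":56}]'
python3 -m jog '[{"x":0,"y":-30,"z":10,"ax":0,"ay":0,"az":0,"grip":56},{"x":0,"y":-70,"z":20,"ax":0,"ay":0,"az":0,"grip":56},{"x":0,"y":-115,"z":20,"ax":0,"ay":0,"az":0,"grip":56},{"x":0,"y":-115,"z":20,"ax":0,"ay":0,"az":0,"grip":56},{"x":0,"y":-115,"z":20,"ax":0,"ay":0,"az":0,"grip":56}]'
python3 - <<'E'
from h import *
a,K,T=cam("side"); cv2.imwrite("pics/side14.png",a); crop(a,240,110,130,90,6,"s14.png"); cv2.imwrite("side14.png",a)
a,K,T=cam("scene"); crop(a,310,170,100,75,8,"sc14.png")
a,K,T=cam("wrist"); cv2.imwrite("pics/w14.png",a); np.savez("w14.npz",K=K,T=T)
go([650,-269,24],np.pi/2+.0145)
E
```

```text
clock: 12.25
eef_pos: [649.2, -269.1, 23.5]
tool_rot: [-1.571, -0.0, 1.584]
force: [-1.4, 0.0, 0.7]
width: 56.0
clock: 12.75
eef_pos: [556.9, -269.6, 42.7]
tool_rot: [-1.569, -0.001, 1.585]
force: [-0.7, -0.3, -0.0]
width: 55.7
clock: 13.25
eef_pos: [538.8, -271.0, 160.0]
tool_rot: [-1.573, 0.001, 1.583]
force: [-0.7, -0.5, -0.0]
width: 55.9
at [ 537.6 -270.1  157.2] [-1.568e+00 -1.000e-03  1.584e+00] F [ 0.8  0.7 -0.5] w 56.1 t 13.4 q [ 0.46  0.66 -0.07  1.74  0.06  0.75  1.94]
shift [  -0.5  132.9 -112.8] turn [-0.003 -0.001  0.001]
```

View pics/s14.png

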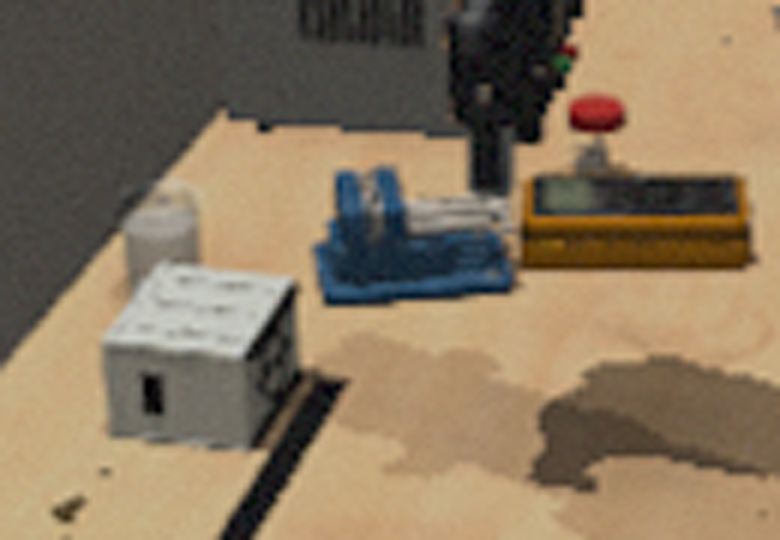

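View pics/w14.png

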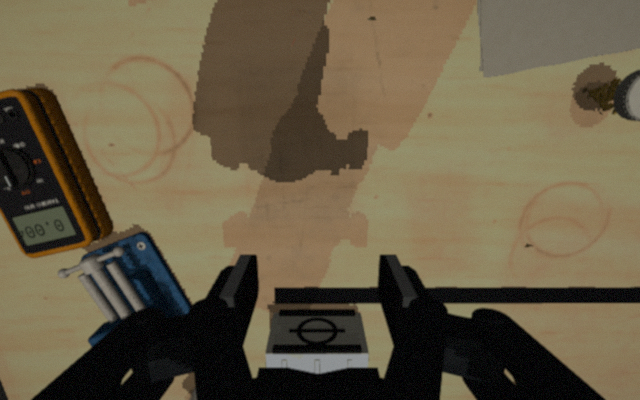

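View pics/sc14.png

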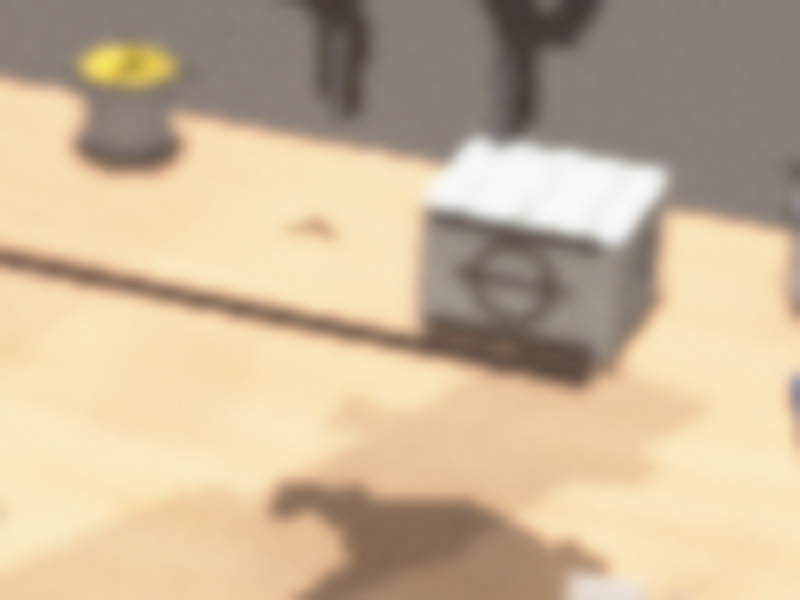

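View pics/side14.png

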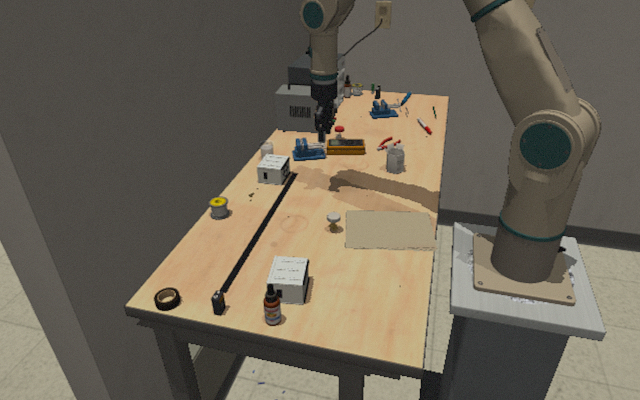

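```bash
python3 - <<'E'
from h import *
a=cv2.imread("pics/w14.png"); W=np.load("w14.npz");K,T=W["K"],W["T"]
crop(a,255,275,130,90,6,"w14z.png")
g=cv2.cvtColor(a,cv2.COLOR_BGR2GRAY).astype(float)
for u in (280,300,318,336,350,360): print(u,g[284:325,u-1:u+2].mean(1).round().astype(int).tolist())
B=np.load("side.npz");KB,TB=B["K"],B["T"]
px=lambda p,x0,y0,s: np.array([x0+(p[0]+.5)/s-.5,y0+(p[1]+.5)/s-.5])
print("crate bl, strip at that place",plane(KB,TB,[px(p,240,110,6) for p in [(247,450),(268,447),(285,450),(300,370),(316,377)]]).round(1).tolist())
E
```

```text
280 [119, 119, 113, 84, 38, 6, 11, 10, 10, 9, 10, 12, 13, 16, 11, 12, 12, 8, 10, 30, 50, 58, 59, 58, 57, 44, 22, 18, 14, 7, 12, 21, 40, 50, 51, 52, 52, 51, 53, 50, 53]
300 [121, 124, 118, 88, 42, 12, 9, 15, 13, 6, 11, 12, 6, 16, 8, 13, 6, 1, 11, 29, 47, 55, 59, 58, 51, 32, 3, 6, 10, 3, 8, 16, 37, 50, 54, 53, 50, 47, 39, 32, 15]
318 [122, 120, 108, 75, 31, 15, 10, 13, 14, 9, 14, 14, 13, 17, 11, 15, 9, 9, 13, 41, 67, 78, 80, 80, 68, 44, 12, 8, 3, 10, 7, 18, 35, 36, 15, 7, 25, 46, 55, 56, 54]
336 [136, 137, 130, 99, 45, 8, 14, 12, 7, 15, 15, 12, 12, 17, 14, 17, 10, 14, 7, 40, 68, 80, 80, 77, 68, 43, 15, 3, 9, 4, 6, 22, 43, 55, 57, 55, 56, 55, 56, 52, 49]
350 [137, 139, 130, 98, 46, 13, 13, 13, 13, 15, 17, 12, 15, 12, 16, 10, 12, 11, 26, 68, 104, 103, 85, 79, 70, 43, 19, 4, 9, 7, 9, 20, 42, 56, 56, 56, 56, 54, 56, 56, 56]
360 [138, 137, 133, 100, 48, 19, 7, 16, 15, 13, 14, 16, 13, 14, 10, 13, 10, 12, 38, 86, 123, 135, 137, 135, 135, 136, 133, 125, 112, 95, 85, 79, 74, 66, 67, 64, 62, 59, 58, 54, 54]
crate bl, strip at that place [[667.6, -229.2, 0.0], [658.1, -234.7, 0.0], [648.6, -233.9, 0.0], [667.9, -316.6, 0.0], [657.1, -311.3, 0.0]]
```

View pics/w14z.png

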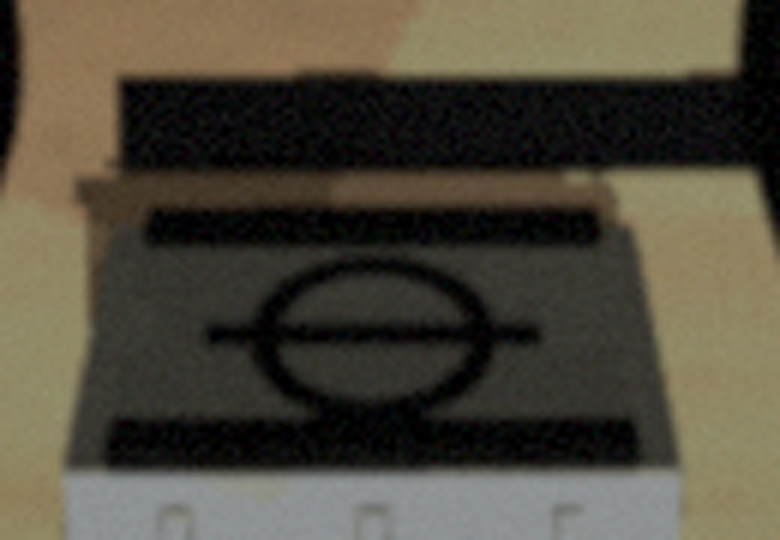

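```bash
python3 - <<'E'
from h import *
A=cv2.imread("pics/side0.png"); a,K,T=cam("side")
for n,(x,y,w,h) in dict(bottle=(255,280,28,48),battery=(208,288,22,30),jar=(322,208,24,28),meter=(326,138,40,18)).items():
    t=A[y:y+h,x:x+w]; r=cv2.matchTemplate(a[y-6:y+h+6,x-6:x+w+6],t,cv2.TM_CCOEFF_NORMED); _,v,_,p=cv2.minMaxLoc(r); print(n,round(v,3),p[0]-6,p[1]-6)
W=np.load("w14.npz"); P=plane(W["K"],W["T"],[(318,302.8),(318,309)]); print(P.round(1).tolist())
print(finish_job())
E
```

```text
bottle 0.862 0 0
battery 0.997 0 0
jar 0.997 0 0
meter 0.99 0 0
[[655.0, -268.8, 0.0], [662.2, -268.7, 0.0]]
the job is handed in; nothing more can be done
None
```

I tipped both crates over backwards, left one first. The ring stamp was on the right-hand crate, so I pushed that one straight ahead past the dispatch line, squaring it to the strip as it went. I then backed the arm off and handed the job in. The robot's clock read about 13.4 s at my last reading.

**Stamped crate:** It lies entirely beyond the strip and parallel to it. The wrist camera put its rubber foot 7 mm past the strip's far edge, which puts the underside about 11 mm past if the foot stands out 4 mm. The side camera gave 9.5 and 11 mm at the two lower corners. The views agree to a few millimetres and fall inside the 20 mm limit.

**Plain crate:** It lies on its far side at its original spot, well on the near side of the strip.

**Other things:** The bottle, battery, jar and multimeter showed no shift in the side picture. The bottle matched less closely (0.86, against 0.99 or better for the others), probably because the tipped crate now stands behind it in that view. The wrist force readings I saw stayed under about 3 N.

**Disagreement:** One early check, taken just as the arm stopped, put the left crate about 9 mm off sideways. It agreed once the arm had settled.

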